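Clamp the jar, unscrew its tight cap and hold it over the mouth

ROBOT

A 6-joint arm with a two-finger parallel gripper is mounted at the origin on a cart in front of the work surface, level with it; the furniture and walls round the work are solid. World frame = base frame: x ahead of the robot, y to its left, z up, the work surface at z = 0. Lengths are in m, angles in degrees, forces in N, time in s.
With the tool pointing down it reaches from about 0.325 to 0.875 m from the base axis. Payload 4.4 kg.
Tool frame: the origin (TCP) lies between the finger pads; the fingertips stand 14 mm ahead of it and the grasp point (between the pads) lies 5 mm behind it; z points along the fingers, y is the line along which they close (so a half turn about z gives the same grasp; the last joint's range is limited). The gripper opens to 85 mm and grips with 20 to 120 N. Pads are 22 mm wide; open, the fingers measure 114 mm over their backs; the gripper's body (76 mm by 85 mm) begins 54 mm behind the grasp point. The pads swing forward as they close: fully open they stand 13 mm farther back than shut.
Start: joints at [-79.899, 11.837, 88.321, -0, 79.842, -8.623], TCP at [0.185, -0.545, 0.245] pointing down, gripper open.
Joint ranges: [-156.59, 156.59], [-49.26, 127.26], [12.9, 141.05], [-63.56, 243.56], [4.71, 150.69], [-161.64, 161.64]. Speed limits (degrees/s): [159.86, 159.86, 180, 180, 180, 180].

INTERFACE

Orientations are given as [roll, pitch, yaw] about the fixed x, y, z axes, in that order (R = Rz(yaw) Ry(pitch) Rx(roll)).
In Python, from rig import arm gives the robot as it stands.
- The arm moves only by the tool apply_moves, never from a script. Its argument "moves" is text: rows parted by semicolons, each of 7 numbers parted by spaces: the closure, from -1 (fully open) to 1 (shut), then the shift along the tool's x, y, z in cm, then the turn, a rotation vector about the tool's x, y, z in rad. A call has exactly 5 rows; each row is the pose to reach, as a shift and turn from the pose commanded when the call began, along the tool's axes at that moment; what a row does not reach only later rows make up. A row lasts 1/10 s, in which the tool goes at most 50 mm and 8.59 degrees, less where a joint would pass 70% of its speed; a pose out of reach is approached as far as the arm can. A call with a gripper value outside its range is refused whole. The fingers move at their own pace and stop on an object; "squeeze" is the grip in N (left out, the last holds). Time passes only in rows, so rows that repeat a pose let the fingers close, or fill a call up. It gives the time, the measured TCP pose, the force, the opening and the grip force at its end, in the units of the state.
- arm.read_state(): the state, without advancing time (a new reading comes with each control period).
- arm.snapshot(name): name is "scene" or "side" or "wrist"; returns (picture, depth): 400x640x3 uint8, blue, green, red; 400x640 float32, m along the optical axis (not along the pixel's ray), 0 where there is no reading.
- arm.calibration(name): a dict with "K" (3x3 intrinsics, pixels), "D" ([k1, k2, p1, p2, k3] as OpenCV has them; the pictures are not rectified), "xyz" and "attitude" of the camera in the world. Camera axes: x right, y down, z forward; pixel columns grow to the right and rows downward; lengths in m; the calibration is good to about 2 mm. A picture is of the moment at which its call begins: read the wrist's pose just before it. calibration takes no time and is no camera call; for the wrist camera it gives the pose at the moment of the call.
- arm.job_done(): hands the job in; it is judged then, once.
Trained networks look in the newest picture that a camera, given by its name, has taken for a name from the list of things; names that differ only in an ending like _2 or _b are one class to them, and where a whole thing is asked for, a point or a joint stands for the part that bears it (a point fixed in the world has none). Each returns a list of dicts, best first, with "p" (0 to 1); they miss things now and then, are a little off and sometimes report something else, mostly with a low value. They report only what shows in the picture. A call takes as long as a camera call.
- arm.boxes_of(camera, target): "position" ([x, y, z] in m, in world coordinates, good to about 4 mm: the middle of the surface that is visible of it).
- arm.regions_of(camera, target): "mask" (400x640 bool, what is visible of it).
- arm.landmark_of(camera, target): "position" ([x, y, z] in m, in world coordinates, good to about 4 mm: a listed point, or the origin of a listed thing).
The state is a dict: "clock": time; "joint_positions": joint angles; "qd": joint speeds; "effort": joint torques, N m; "tcp_pos": TCP position; "tcp_rot": TCP orientation; "ft_force": force on the tool from outside, world axes, zero at the start; "torque": the same for the moment, N m; "finger_gap": finger opening in m; "grip_force": force on a finger pad.
Only numpy, scipy, OpenCV 4.12 (cv2) and the standard library are available. Lean on these libraries where they do the work, as an engineer would, in place of code of your own. Each camera call takes 0.05 s, during which the arm holds its last target. There are 200 camera calls.

TASK

The jar stands loose between the jaws of the one-hand jar clamp: turn the clamp's knob clockwise until the gauge pointer stands on the thick mark of the dial, never running it past the last tick of the scale, so that the jar is braced without straining the glass. Then unscrew the tight cap anticlockwise until its threads let go and lift it off, without pulling the jar out of the clamp. Finish while still holding the cap in the gripper, level and still, just clear above the jar's open mouth, with the pointer still on the mark and the pitcher, shaker and cup left where they are.

Things in the scene. Friction and masses are not known exactly. Their poses are not given: they have to be found in the camera images.
- clamp: Jar clamp fixed to the table, aluminium bed 264 x 92 mm, two V jaws 51 mm high. Origin at table level under the jar seat (seat 10 mm up). Its x axis runs from the knob to the gauge: knob axis at x = -110 mm, dial centre at x = +92 mm. The jaw on the -x side is driven by the knob, the other is backed by springs. Within 65 mm of the jar axis it is nowhere over 51 mm high; the dial rim is 58 mm high.
- knob_grip (a point): On the vertical axis of the black fluted round knob, 37 mm across, at the height to grip it (64 mm above the table). The knob spans 48 to 71 mm above the table; under it is a grey gear housing 50 x 64 mm whose top is 39 mm high, with a flat steel collar to 42 mm.
- knob (a joint): Knob angle in rad, growing clockwise seen from above. Each rad drives the jaw 5 mm towards the jar. Stiff (0.2 to 0.4 N m), stays where it is left; it starts at 0 to 0.65, the jar is first pinched near 1.0 and the pointer meets the mark near 1.8.
- gauge (a joint): Pointer of the clamp gauge in rad, clockwise seen from above: 0 = slack (pointing along the clamp's +y), thick mark at 0.8, last tick at 1.6. It follows the sprung jaw (0.2 rad per mm, about 33 N of squeeze at the mark), so it moves only once the jar is pinched, then about 1 rad per rad of knob.
- dial_mark (a point): Inner part of the thick mark on the white dial (42 mm across), 55 mm above the table: the pointer's tip, 17 mm from the dial centre, stands on it at gauge 0.8.
- jar: Loose amber glass jar, body 64 mm across, 76 mm tall to its mouth, about 0.3 kg; origin at the centre of its underside, z up. Unclamped it would just spin with the cap. It shifts up to 6 mm along the clamp's +x as it is clamped, and is then held against turning.
- jar_mouth (a point): Centre of the jar's mouth (top of the neck), 76 mm above the jar's origin, 86 mm above the table, z up. The neck is 47 mm across and carries right-hand threads in three starts, climbing 15 mm a turn.
- cap: Grey ribbed screw cap, 58 mm across, 22 mm high, 70 g. Origin at the centre of its lower rim, z up; tight, it lies 59.5 mm above the jar's origin (70 mm above the table). Turned anticlockwise from above (0.3 to 0.5 N m at first) it climbs 2.4 mm per rad, so the hand must rise with it; after 2.3 rad the threads let go, and from there to 4 rad it lifts straight off.
- pitcher: Red steel milk pitcher, 98 x 123 x 112 mm, bystander; origin at the centre of its underside.
- shaker: Steel cocoa shaker, 62 mm across, 95 mm tall, bystander; origin at the centre of its underside.
- cup: White espresso cup, 59 x 83 x 55 mm, bystander; origin at the centre of its underside.

How it is judged:
By the outcome, as a careful person would: the job done as asked, in the order asked, and still so for the second after the job is handed in, while the arm keeps its last pose, push and grip.
It also fails if it takes over 58 s, if anything falls off the work surface, if the arm or the gripper's body presses on something with over 40 N, if the wrist force passes 120 N, or if a joint passes its speed limit or range.

## Working session

There is one attempt and no reset: what is moved stays moved. The work goes in short steps, Python scripts to look and compute and a tool call to move; the robot and the scene stay as the last step left them, time stands still between calls to the robot, and variables do not carry over. Pictures are saved under pics/ and viewed, at most 10 in all, crops included, and the job is handed in when it is done.

Besides the shell and the picture viewer there is one more tool, called after "Request:" as name(argument=value, ...), one argument or row to a line, values as JSON. apply_moves: Moves the arm, as the interface text tells. Its arguments: {"type":"object","properties":{"moves":{"type":"string"},"squeeze":{"type":"number"}},"required":["moves"]}

```bash
mkdir -p pics
cat > h.py <<'E'
import numpy as np,cv2
from rig import arm
from scipy.spatial.transform import Rotation as R
def st():
    s=arm.read_state(); print({k:np.round(s[k],3).tolist() for k in ("clock","joint_positions","tcp_pos","tcp_rot","ft_force","torque","finger_gap","grip_force")}); return s
def lm(c,*n):
    for t in n:
        r=arm.landmark_of(c,t); print(c,t,[(round(d["p"],2),np.round(d["position"],4).tolist()) for d in r[:2]])
E
python3 - <<'E'
from h import *
st()
for c in ("scene","side"):
    im,d=arm.snapshot(c); cv2.imwrite(f"pics/{c}0.png",im)
    lm(c,"clamp","knob_grip","dial_mark","jar_mouth","cap","jar","pitcher","shaker","cup")
E
```

```text
{'clock': 0.0, 'joint_positions': [-79.9, 11.885, 88.406, -0.0, 79.842, -8.623], 'tcp_pos': [0.184, -0.544, 0.244], 'tcp_rot': [-179.869, -0.02, 18.723], 'ft_force': [-0.526, -0.236, -0.325], 'torque': [0.016, 0.009, 0.003], 'finger_gap': 0.085, 'grip_force': 0.0}
scene clamp [(0.56, [0.52, -0.1479, -0.0005])]
scene knob_grip [(0.69, [0.5534, -0.2552, 0.0629])]
scene dial_mark [(0.88, [0.4745, -0.0557, 0.0543]), (0.28, [0.5179, -0.1502, -0.0025])]
scene jar_mouth [(0.62, [0.5163, -0.152, 0.0893])]
scene cap [(0.92, [0.5157, -0.1544, 0.0704])]
scene jar [(0.69, [0.5111, -0.1534, 0.0086])]
scene pitcher [(0.72, [0.6345, 0.0829, -0.0049])]
scene shaker [(0.73, [0.5277, -0.4419, -0.0018])]
scene cup [(0.68, [0.6324, -0.3919, 0.0031])]
side clamp [(0.84, [0.517, -0.1518, -0.0008])]
side knob_grip [(0.75, [0.551, -0.2566, 0.0657]), (0.6, [0.6329, -0.3912, -0.002])]
side dial_mark [(0.72, [0.4713, -0.0579, 0.0522]), (0.41, [0.5516, -0.2627, 0.067])]
side jar_mouth [(0.65, [0.5212, -0.1535, 0.0842])]
side cap [(0.77, [0.5132, -0.1533, 0.0729])]
side jar [(0.83, [0.5131, -0.1551, 0.0092])]
side pitcher [(0.82, [0.6352, 0.0878, -0.0029])]
side shaker [(0.61, [0.5262, -0.4466, 0.0014]), (0.35, [0.5194, -0.1557, 0.0878])]
side cup [(0.56, [0.6305, -0.393, -0.0018])]
```

View pics/scene0.png

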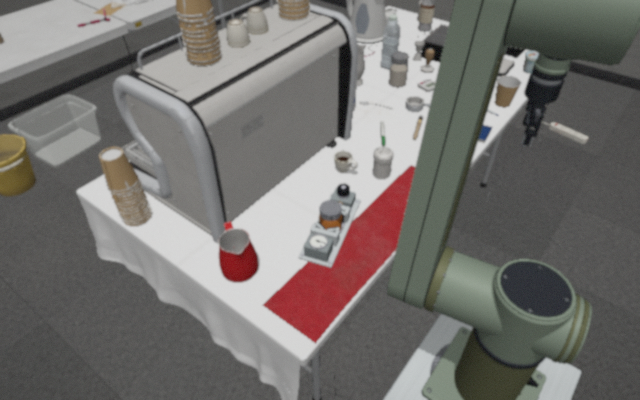

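View pics/side0.png

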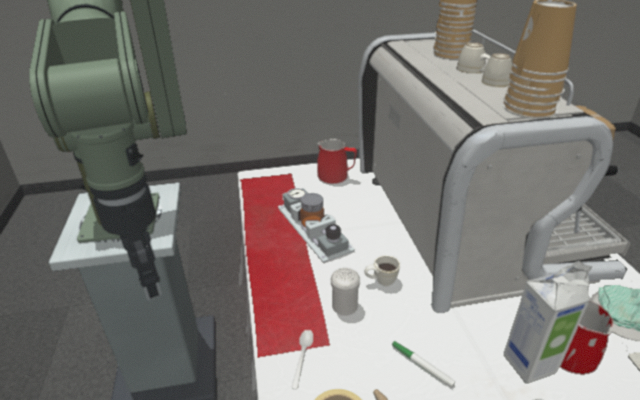

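Scene: jar cap (331,208), knob (343,190), dial (319,243), pitcher (238,253), shaker (383,162). Side view agrees, with the knob at (333,232) and the cap at (312,205). The networks agree within about 4 mm, and clamp yaw is about 110°. I'll move above the clamp now.

Request:
apply_moves(
  moves="-1 44 -21 -2.5 0 0 -1.59;-1 44 -21 -2.5 0 0 -1.59;-1 44 -21 -2.5 0 0 -1.59;-1 44 -21 -2.5 0 0 -1.59;-1 44 -21 -2.5 0 0 -1.59",
)

```text
clock: 1.5
tcp_pos: [0.3646, -0.3689, 0.2584]
tcp_rot: [180.0, 0.0, 62.0]
ft_force: [0.4, -0.3, 0.8]
finger_gap: 0.0853
grip_force: 0.0
```

```bash
cat >> h.py <<'E'
def to(x,y,z,yaw,s=None):
    "shift (cm, tool axes) and turn to a tool-down pose"
    s=s or arm.read_state(); r=R.from_euler("xyz",s["tcp_rot"],degrees=True)
    sh=r.inv().apply(np.array([x,y,z])-s["tcp_pos"])*100
    tr=(r.inv()*R.from_euler("xyz",[180,0,yaw],degrees=True)).as_rotvec()
    print("move",np.round(sh,2),np.round(tr,3))
E
python3 -c "
from h import *
st();to(.535,-.205,.27,110)"
```

```text
{'clock': 1.5, 'joint_positions': [-54.911, 4.322, 95.264, 0.006, 80.371, -26.934], 'tcp_pos': [0.365, -0.369, 0.258], 'tcp_rot': [179.959, 0.014, 62.022], 'ft_force': [0.372, -0.304, 0.812], 'torque': [-0.023, -0.011, -0.008], 'finger_gap': 0.085, 'grip_force': 0.0}
move [22.47  7.36 -1.16] [ 0.001  0.001 -0.837]
```

Request:
apply_moves(
  moves="-1 22.5 -7.4 -1.2 0 0 -0.84;-1 22.5 7.4 -1.2 0 0 -0.84;-1 22.5 7.4 -1.2 0 0 -0.84;-1 22.5 7.4 -1.2 0 0 -0.84;-1 22.5 7.4 -1.2 0 0 -0.84",
)

```text
clock: 2.0
tcp_pos: [0.5368, -0.2059, 0.2705]
tcp_rot: [180.0, 0.0, 105.0]
ft_force: [-0.2, -1.0, 0.8]
finger_gap: 0.0855
grip_force: 0.0
```

```bash
python3 -c "
from h import *
im,d=arm.snapshot('wrist');cv2.imwrite('pics/w1.png',im)
st()
lm('wrist','clamp','knob_grip','dial_mark','jar_mouth','cap','jar')
to(.535,-.205,.27,110)"
```

```text
{'clock': 2.05, 'joint_positions': [-29.111, 10.969, 86.3, 0.384, 82.468, -44.754], 'tcp_pos': [0.542, -0.201, 0.271], 'tcp_rot': [179.546, -0.085, 105.593], 'ft_force': [2.938, 1.213, 1.25], 'torque': [0.07, -0.185, 0.025], 'finger_gap': 0.085, 'grip_force': 0.0}
wrist clamp []
wrist knob_grip [(0.87, [0.5503, -0.2569, 0.0622])]
wrist dial_mark []
wrist jar_mouth [(0.22, [0.5196, -0.1532, 0.0699])]
wrist cap [(0.59, [0.5209, -0.1541, 0.0702])]
wrist jar []
move [ 0.29  0.16 -0.01] [-0.001 -0.    -0.095]
```

View pics/w1.png

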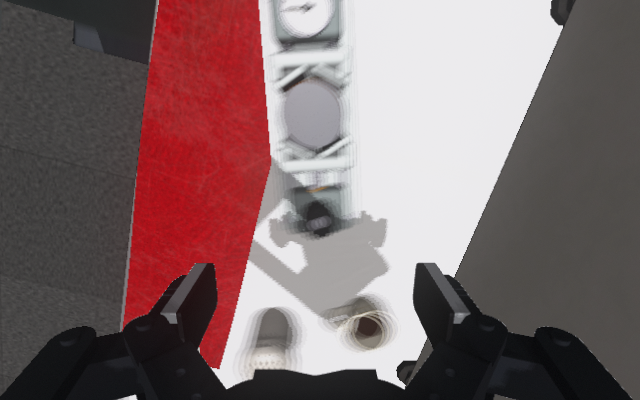

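The shot is motion-blurred, but the cap at (313,115), knob at (319,218) and dial at (306,12) agree with the earlier fixes. I'll take one sharp look now that the arm has settled.

```bash
cat >> h.py <<'E'
def ray(c,uv,z,cal=None):
    "pixel -> world point at height z"
    cal=cal or arm.calibration(c); K=np.array(cal["K"]);D=np.array(cal["D"])
    p=cv2.undistortPoints(np.array([[uv]],float),K,D)[0,0]
    a=np.array(cal["attitude"]); r=R.from_matrix(a) if a.shape==(3,3) else R.from_euler("xyz",a,degrees=True)
    v=r.apply([p[0],p[1],1]); o=np.array(cal["xyz"]); return o+v*(z-o[2])/v[2]
def cen(c,t,z):
    for d in arm.regions_of(c,t)[:1]:
        m=d["mask"].astype(np.uint8); (u,r)=cv2.minEnclosingCircle(cv2.findNonZero(m)); y,x=np.nonzero(m)
        print(t,round(d["p"],2),"circle",np.round(u,1),round(r,1),np.round(ray(c,u,z),4),"cent",np.round(ray(c,(x.mean(),y.mean()),z),4))
E
python3 -c "
from h import *
cal=arm.calibration('wrist');print(cal['attitude'],cal['xyz'])
im,d=arm.snapshot('wrist');cv2.imwrite('pics/w2.png',im)
lm('wrist','clamp','knob_grip','dial_mark','cap')
cen('wrist','knob_grip',.071);cen('wrist','cap',.092)
st();to(.552,-.256,.14,110)"
```

```text
[1.62404302e+02 2.94616025e-02 1.45486390e+01] [ 0.51519078 -0.13268636  0.39838602]
wrist clamp []
wrist knob_grip [(0.7, [0.5485, -0.2604, 0.0631])]
wrist dial_mark []
wrist cap [(0.56, [0.5198, -0.1527, 0.0698])]
knob_grip 0.61 circle [315.5 219. ] 19.5 [ 0.5474 -0.2521  0.071 ] cent [ 0.5475 -0.2522  0.071 ]
cap 0.86 circle [309.6 114.6] 34.2 [ 0.5159 -0.1512  0.092 ] cent [ 0.516  -0.1512  0.092 ]
{'clock': 2.7, 'joint_positions': [-29.882, 10.641, 86.759, -0.001, 82.59, -44.481], 'tcp_pos': [0.535, -0.208, 0.27], 'tcp_rot': [179.994, 0.008, 104.6], 'ft_force': [-0.575, 0.389, 0.047], 'torque': [-0.008, -0.033, -0.07], 'finger_gap': 0.085, 'grip_force': 0.0}
move [-5.08  0.44 13.02] [ 0.     0.    -0.094]
```

View pics/w2.png

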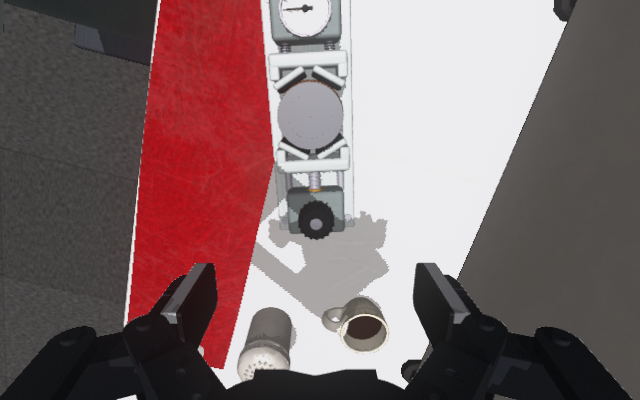

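Sharp view: knob (316,220), cap (310,115), dial (305,8) with its pointer left (slack). Moving over the knob.

Request:
apply_moves(
  moves="-1 -4.8 0.2 13 0 0 -0.09;-1 -4.8 0.2 13 0 0 -0.09;-1 -4.8 0.2 13 0 0 -0.09;-1 -4.8 0.2 13 0 0 -0.09;-1 -4.8 0.2 13 0 0 -0.09",
)

```text
clock: 3.2
tcp_pos: [0.549, -0.2532, 0.1398]
tcp_rot: [-180.0, -0.1, 109.8]
ft_force: [0.4, -0.1, 0.9]
finger_gap: 0.0854
grip_force: 0.0
```

```bash
python3 -c "
from h import *
arm.snapshot('scene');arm.snapshot('scene')
im,d=arm.snapshot('wrist');cv2.imwrite('pics/w3.png',im)
lm('wrist','knob_grip','dial_mark','cap');cen('wrist','knob_grip',.071);cen('wrist','cap',.092)
st();to(.549,-.2545,.061,110)"
```

```text
wrist knob_grip [(0.7, [0.551, -0.2596, 0.0627])]
wrist dial_mark []
wrist cap [(0.6, [0.5201, -0.1504, 0.0694])]
knob_grip 0.65 circle [307.6 218.5] 31.7 [ 0.5458 -0.2522  0.071 ] cent [ 0.5458 -0.2523  0.071 ]
cap 0.76 circle [316.   29.4] 63.2 [ 0.5149 -0.1528  0.092 ] cent [ 0.5165 -0.1573  0.092 ]
{'clock': 3.6, 'joint_positions': [-32.915, 21.111, 89.439, 0.002, 69.3, -52.769], 'tcp_pos': [0.55, -0.253, 0.142], 'tcp_rot': [179.908, 0.119, 109.853], 'ft_force': [-0.366, 0.148, 0.362], 'torque': [0.004, 0.045, -0.042], 'finger_gap': 0.086, 'grip_force': 0.0}
move [-0.05 -0.15  8.07] [ 0.002  0.002 -0.003]
```

View pics/w3.png

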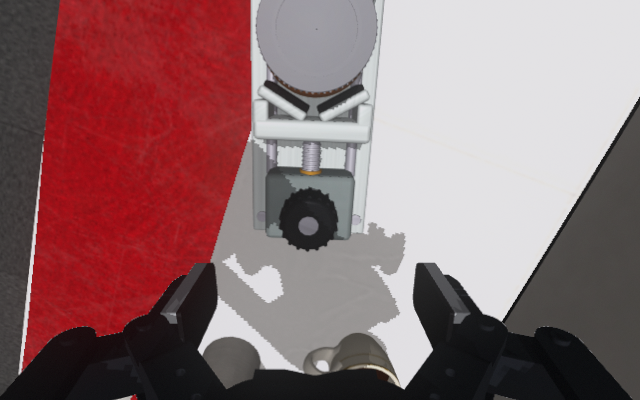

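Knob (308,219), centred within a few mm below the fingers. Descending, then closing gently.

Request:
apply_moves(
  moves="-1 0 -0.2 4 0 0 0;-1 0 -0.2 7 0 0 0;-1 0 -0.2 8.1 0 0 0;-1 0 -0.2 8.1 0 0 0;-1 0 -0.2 8.1 0 0 0",
)

```text
clock: 4.1
tcp_pos: [0.5485, -0.2545, 0.0604]
tcp_rot: [179.9, 0.1, 109.8]
ft_force: [-0.7, 0.5, -0.3]
finger_gap: 0.0852
grip_force: 0.0
```

Request:
apply_moves(
  moves="0.3 0 0 0 0 0 0;0.3 0 0 0 0 0 0;0.3 0 0 0 0 0 0;0.3 0 0 0 0 0 0;0.3 0 0 0 0 0 0",
  squeeze=25,
)

```text
clock: 4.6
tcp_pos: [0.5469, -0.2548, 0.0604]
tcp_rot: [-179.9, 0.0, 109.9]
ft_force: [-4.2, -1.2, 6.1]
finger_gap: 0.0363
grip_force: 25.2
```

```bash
python3 -c "
from h import *
st()"
```

```text
{'clock': 4.6, 'joint_positions': [-33.14, 27.043, 92.104, -0.136, 60.884, -52.926], 'tcp_pos': [0.547, -0.255, 0.06], 'tcp_rot': [-179.887, 0.047, 109.851], 'ft_force': [-4.182, -1.229, 6.149], 'torque': [-0.111, 0.81, 0.071], 'finger_gap': 0.036, 'grip_force': 25.234}
```

Request:
apply_moves(
  moves="0.6 0 -0.15 0 0 0 0;0.6 0 -0.15 0 0 0 0;0.6 0 -0.15 0 0 0 0;0.6 0 -0.15 0 0 0 0.1;0.6 0 -0.15 0 0 0 0.2",
  squeeze=70,
)

```text
clock: 5.1
tcp_pos: [0.5473, -0.2547, 0.0607]
tcp_rot: [179.9, 0.1, 98.2]
ft_force: [1.3, 1.3, 4.6]
finger_gap: 0.0348
grip_force: 69.4
```

Request:
apply_moves(
  moves="0.6 0 0 0 0 0 0.1;0.6 0 0 0 0 0 0.2;0.6 0 0 0 0 0 0.3;0.6 0 0 0 0 0 0.4;0.6 0 0 0 0 0 0.5",
)

```text
clock: 5.6
tcp_pos: [0.5488, -0.2548, 0.0608]
tcp_rot: [179.7, -0.0, 69.5]
ft_force: [5.7, 0.8, 1.4]
finger_gap: 0.0353
grip_force: 69.5
```

```bash
python3 -c "
from h import *
ims=[]
for c in ('scene','side'):
    im,d=arm.snapshot(c); lm(c,'dial_mark','knob_grip')
    a=dict(scene=(280,215,80,50),side=(255,165,80,50))[c]
    ims.append(cv2.resize(im[a[1]:a[1]+a[3],a[0]:a[0]+a[2]],None,fx=9,fy=6*1.0 if 0 else 6,interpolation=cv2.INTER_CUBIC))
cv2.imwrite('pics/g1.png',np.vstack(ims)[:600])
st()"
```

```text
scene dial_mark [(0.59, [0.4726, -0.0547, 0.0542])]
scene knob_grip [(0.42, [0.5515, -0.2581, 0.0635])]
side dial_mark [(0.71, [0.4737, -0.0577, 0.0525])]
side knob_grip [(0.61, [0.5504, -0.2572, 0.0653])]
{'clock': 5.9, 'joint_positions': [-33.163, 26.988, 92.143, 0.144, 60.54, -12.929], 'tcp_pos': [0.549, -0.255, 0.061], 'tcp_rot': [179.651, -0.049, 69.695], 'ft_force': [5.013, 1.687, 2.755], 'torque': [0.296, -0.548, -0.218], 'finger_gap': 0.035, 'grip_force': 69.541}
```

View pics/g1.png

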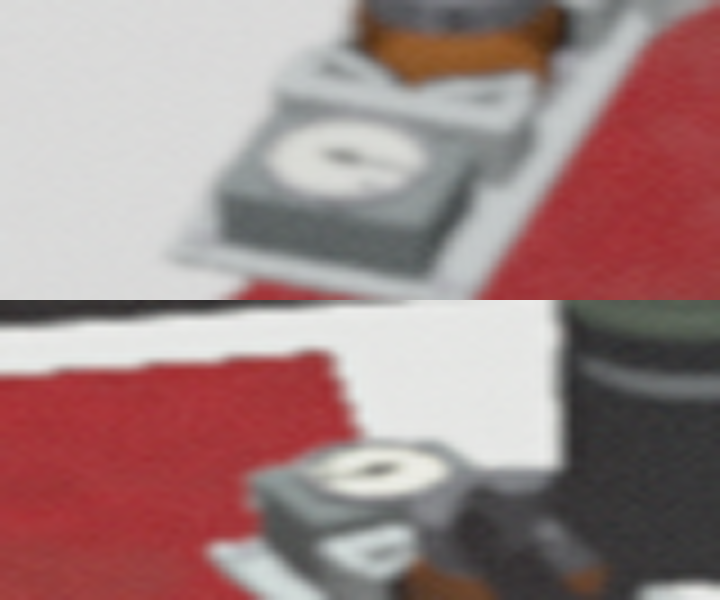

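Pointer in the scene crop points right from (345,157), still slack, and the thick mark is at (370,183). I'll turn 0.3 rad more and measure the dial by rectifying it.

Request:
apply_moves(
  moves="0.6 0 0 0 0 0 0.1;0.6 0 0 0 0 0 0.2;0.6 0 0 0 0 0 0.3;0.6 0 0 0 0 0 0.3;0.6 0 0 0 0 0 0.3",
)

```text
clock: 6.4
tcp_pos: [0.5496, -0.2553, 0.0608]
tcp_rot: [179.6, -0.2, 52.5]
ft_force: [8.4, 0.2, 0.0]
finger_gap: 0.0351
grip_force: 69.7
```

```bash
cat >> h.py <<'E'
def proj(cal,P):
    r=R.from_euler("xyz",cal["attitude"],degrees=True).inv()
    return cv2.projectPoints(r.apply(np.array(P)-cal["xyz"]),np.zeros(3),np.zeros(3),np.array(cal["K"]),np.array(cal["D"]))[0][:,0]
def dial(im,cal,c0,yaw=108,z=.055,n=241):
    "top view of the dial: up=clamp +y, right=clamp +x ; 5 px/mm... returns centred picture"
    for k in range(2):
        e=np.array([np.cos(np.radians(yaw)),np.sin(np.radians(yaw)),0]);f=np.array([-e[1],e[0],0])
        g=(np.arange(n)-n//2)/4000.; X,Y=np.meshgrid(g,-g)
        P=np.array([c0[0],c0[1],z])+X[...,None]*e+Y[...,None]*f
        uv=proj(cal,P.reshape(-1,3)).reshape(n,n,2).astype(np.float32)
        t=cv2.remap(im,uv[...,0],uv[...,1],cv2.INTER_CUBIC)
        if k==0:
            w=(t.min(2)>150).astype(np.uint8); w=cv2.morphologyEx(w,cv2.MORPH_CLOSE,np.ones((25,25)))
            N,L,S,C=cv2.connectedComponentsWithStats(w); i=L[n//2,n//2] or 1+np.argmax(S[1:,4])
            d=(C[i]-n//2)/4000; c0=np.array(c0[:2])+d[0]*e[:2]-d[1]*f[:2]; print("dial centre",np.round(c0,4),"size mm",S[i,2:4]/4)
    G=t.min(2).astype(float); a=np.radians(np.arange(-40,130,4))
    for nm,r in (("inner",np.arange(6,13)),("outer",np.arange(14,20))):
        v=[np.mean([G[int(round(n//2-q*4*np.cos(x))),int(round(n//2+q*4*np.sin(x)))] for q in r]) for x in a]
        print(nm,[f"{x:.2f}:{b:.0f}" for x,b in zip(a,v) if b<np.median(v)-12])
    return t
E
python3 - <<'E'
from h import *
ts=[]
for c in ("scene","side"):
    im,d=arm.snapshot(c); ts.append(dial(im,arm.calibration(c),(.484,-.066)))
cv2.imwrite("pics/g2.png",np.hstack(ts)); st()
E
```

```text
dial centre [ 0.4893 -0.069 ] size mm [55.75 60.25]
inner ['1.12:177', '1.19:177', '1.26:177']
outer ['-0.70:188', '-0.63:190', '-0.56:194', '0.70:194', '0.77:194', '0.84:194']
dial centre [ 0.4898 -0.0613] size mm [54.25 55.75]
inner ['-0.70:162', '-0.63:160', '-0.56:158', '-0.49:157', '-0.42:157', '-0.35:156', '-0.28:157', '-0.21:158', '-0.14:161', '-0.07:163', '0.00:167', '0.07:171', '0.14:175', '0.21:180', '0.28:187', '0.35:192', '0.42:197', '0.49:202']
outer ['1.33:172', '1.40:170', '1.47:170']
{'clock': 6.5, 'joint_positions': [-33.164, 27.012, 92.106, 0.163, 60.434, 4.251], 'tcp_pos': [0.55, -0.255, 0.061], 'tcp_rot': [179.564, -0.175, 52.505], 'ft_force': [7.742, 0.529, 0.667], 'torque': [0.222, -0.886, -0.055], 'finger_gap': 0.035, 'grip_force': 69.656}
```

View pics/g2.png

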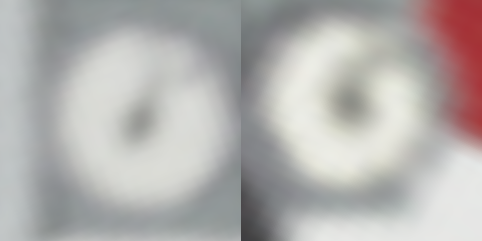

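Request:
apply_moves(
  moves="0.6 0 0 0 0 0 0.1;0.6 0 0 0 0 0 0.1;-1 0 0 0 0 0 0.1;-1 0 0 0 0 0 0.1;-1 0 0 0 0 0 0.1",
)

```text
clock: 7.0
tcp_pos: [0.5454, -0.2543, 0.0588]
tcp_rot: [-179.9, 0.0, 46.8]
ft_force: [-0.2, -0.7, 0.1]
finger_gap: 0.0767
grip_force: 0.0
```

Request:
apply_moves(
  moves="-1 0 0 -4 0 0 0;-1 0 0 -8 0 0 -0.15;-1 0 0 -12 0 0 -0.3;-1 0 0 -15 0 0 -0.45;-1 0 0 -15 0 0 -0.6",
)

```text
clock: 7.5
tcp_pos: [0.5488, -0.2565, 0.2156]
tcp_rot: [179.4, 0.3, 81.5]
ft_force: [0.5, -0.6, -0.3]
finger_gap: 0.0853
grip_force: 0.0
```

```bash
python3 -c "
from h import *
st();to(.503,-.115,.22,110)"
```

```text
{'clock': 7.5, 'joint_positions': [-33.222, 16.52, 86.14, -0.014, 76.693, -24.754], 'tcp_pos': [0.549, -0.256, 0.216], 'tcp_rot': [179.418, 0.283, 81.533], 'ft_force': [0.532, -0.636, -0.333], 'torque': [0.02, -0.045, 0.011], 'finger_gap': 0.085, 'grip_force': 0.0}
move [13.32 -6.61 -0.57] [ 0.009  0.007 -0.497]
```

Request:
apply_moves(
  moves="-1 4 -2 -0.6 0 0 -0.15;-1 8 -4 -0.6 0 0 -0.3;-1 11.5 -6 -0.6 0 0 -0.45;-1 13.3 -6.6 -0.6 0 0 -0.5;-1 13.3 -6.6 -0.6 0 0 -0.5",
)

```text
clock: 8.0
tcp_pos: [0.4999, -0.1105, 0.2148]
tcp_rot: [-179.9, -0.1, 110.0]
ft_force: [0.6, -1.3, 0.5]
finger_gap: 0.0854
grip_force: 0.0
```

Run:
```python
from h import *
for i in range(3): arm.snapshot("scene")
cal=arm.calibration("wrist");im,d=arm.snapshot("wrist")
np.savez("w4.npz",im=im,**{k:np.array(v) for k,v in cal.items()})
lm("wrist","dial_mark","cap");cen("wrist","cap",.092)
t=dial(im,cal,(.484,-.066))
cv2.imwrite("pics/w4.png",np.hstack([cv2.resize(im,(480,300)),cv2.resize(t,(300,300))])); st()
```

```text
wrist dial_mark [(0.64, [0.4714, -0.0567, 0.0546])]
wrist cap [(0.71, [0.5175, -0.1491, 0.0678])]
cap 0.83 circle [314.  238.3] 36.8 [ 0.5127 -0.1457  0.092 ] cent [ 0.5128 -0.1459  0.092 ]
dial centre [ 0.4824 -0.0604] size mm [60.25 60.25]
inner ['-0.28:207', '-0.21:188', '-0.14:171', '-0.07:152', '0.00:135', '0.07:147', '0.14:184', '0.56:204', '0.63:152', '0.70:102', '0.77:118', '0.84:199', '1.33:218']
outer ['0.14:173', '0.70:166', '0.77:160', '1.05:174', '1.33:166', '1.40:163', '1.47:174']
{'clock': 8.35, 'joint_positions': [-22.451, 6.035, 98.711, -0.011, 75.254, -42.174], 'tcp_pos': [0.501, -0.114, 0.215], 'tcp_rot': [-179.993, 0.008, 109.726], 'ft_force': [0.655, -0.754, -0.118], 'torque': [-0.035, -0.013, 0.002], 'finger_gap': 0.085, 'grip_force': 0.0}
```

View pics/w4.png

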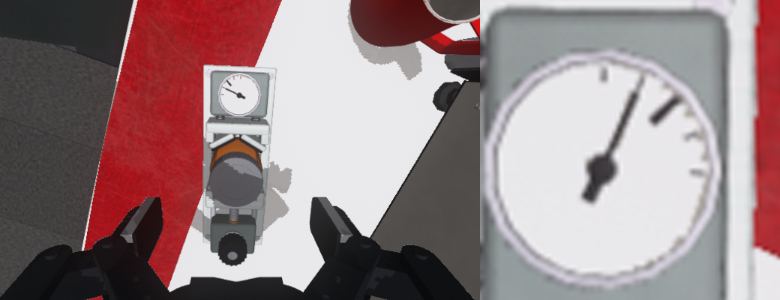

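The rectified dial shows the pointer at about 0.41 and the thick mark at about 0.81, hub (600,170), tip (642,76), mark (665,110). It needs about 0.40 rad more, so I'll regrip the knob.

Request:
apply_moves(
  moves="-1 -5 -0.2 0 0 0 0;-1 -10 -0.3 0 0 0 0;-1 -14.9 -0.35 5 0 0 0;-1 -14.9 -0.35 8 0 0 0;-1 -14.9 -0.35 8 0 0 0",
)

```text
clock: 8.85
tcp_pos: [0.5439, -0.2545, 0.1269]
tcp_rot: [-179.5, -0.7, 109.6]
ft_force: [-1.9, 1.5, -1.1]
finger_gap: 0.0856
grip_force: 0.0
```

```bash
python3 -c "
from h import *
arm.snapshot('scene');arm.snapshot('scene');st();to(.5485,-.2555,.061,110)"
```

```text
{'clock': 8.95, 'joint_positions': [-33.134, 21.651, 89.765, 0.019, 68.825, -52.88], 'tcp_pos': [0.547, -0.254, 0.134], 'tcp_rot': [-179.868, -0.203, 109.739], 'ft_force': [-0.242, 0.243, 1.112], 'torque': [-0.008, -0.016, -0.016], 'finger_gap': 0.085, 'grip_force': 0.0}
move [-0.18  0.08  7.26] [-0.002 -0.004 -0.005]
```

Request:
apply_moves(
  moves="-1 -0.15 0.1 4 0 0 0;-1 -0.15 0.1 6.5 0 0 0;-1 -0.15 0.1 7.3 0 0 0;-1 -0.15 0.1 7.3 0 0 0;-1 -0.15 0.1 7.3 0 0 0",
)

```text
clock: 9.45
tcp_pos: [0.5517, -0.256, 0.0649]
tcp_rot: [179.8, 0.2, 109.9]
ft_force: [0.8, -0.4, 0.2]
finger_gap: 0.0855
grip_force: 0.0
```

Request:
apply_moves(
  moves="0.6 0 0 0 0 0 0;0.6 0 0 0 0 0 0;0.6 0 0 0 0 0 0;0.6 0 0 0 0 0 0;0.6 0 0 0 0 0 0",
  squeeze=60,
)

```text
clock: 9.95
tcp_pos: [0.5476, -0.2567, 0.0635]
tcp_rot: [-179.7, -0.0, 109.9]
ft_force: [-9.4, -1.2, 10.1]
finger_gap: 0.0348
grip_force: 59.5
```

Request:
apply_moves(
  moves="0.6 0 0 0 0 0 0.1;0.6 0 0 0 0 0 0.2;0.6 0 0 0 0 0 0.3;0.6 0 0 0 0 0 0.4;0.6 0 0 0 0 0 0.4",
)

```text
clock: 10.45
tcp_pos: [0.5481, -0.2566, 0.0636]
tcp_rot: [-179.8, 0.1, 86.9]
ft_force: [-7.8, -1.9, 8.9]
finger_gap: 0.0355
grip_force: 59.5
```

```bash
python3 -c "
from h import *
arm.snapshot('scene');st()"
```

```text
{'clock': 10.5, 'joint_positions': [-33.173, 27.048, 91.641, -0.244, 61.472, -29.963], 'tcp_pos': [0.548, -0.257, 0.064], 'tcp_rot': [-179.754, 0.105, 86.908], 'ft_force': [-8.577, -1.999, 8.907], 'torque': [-0.225, 1.456, 0.003], 'finger_gap': 0.035, 'grip_force': 59.49}
```

Request:
apply_moves(
  moves="-1 0 0 0 0 0 0;-1 0 0 0 0 0 0;-1 0 0 -0.5 0 0 0;-1 0 0 -4 0 0 0;-1 0 0 -8 0 0 0",
)

```text
clock: 11.0
tcp_pos: [0.5486, -0.2542, 0.1409]
tcp_rot: [-179.8, -0.2, 86.9]
ft_force: [0.3, -0.6, -0.5]
finger_gap: 0.0855
grip_force: 0.0
```

```bash
python3 -c "
from h import *
st();to(.501,-.114,.215,95)"
```

```text
{'clock': 11.0, 'joint_positions': [-33.065, 21.313, 89.264, 0.017, 69.715, -29.988], 'tcp_pos': [0.549, -0.254, 0.141], 'tcp_rot': [-179.755, -0.16, 86.916], 'ft_force': [0.277, -0.578, -0.541], 'torque': [-0.038, -0.036, 0.045], 'finger_gap': 0.086, 'grip_force': 0.0}
move [13.77 -5.54 -7.35] [-0.004 -0.003 -0.141]
```

Request:
apply_moves(
  moves="-1 3.5 -1.5 -4 0 0 -0.14;-1 8 -3 -7 0 0 -0.14;-1 12 -5 -7.4 0 0 -0.14;-1 13.8 -5.5 -7.4 0 0 -0.14;-1 13.8 -5.5 -7.4 0 0 -0.14",
)

```text
clock: 11.5
tcp_pos: [0.502, -0.1116, 0.2172]
tcp_rot: [179.9, -0.0, 95.2]
ft_force: [0.8, -0.2, 0.0]
finger_gap: 0.0856
grip_force: 0.0
```

Run:
```python
from h import *
for i in range(3): arm.snapshot("scene")
cal=arm.calibration("wrist");im,d=arm.snapshot("wrist")
lm("wrist","dial_mark","cap","jar_mouth");cen("wrist","cap",.092)
t=dial(im,cal,(.4824,-.0604))
cv2.imwrite("pics/w5.png",np.hstack([cv2.resize(im,(480,300)),cv2.resize(t,(300,300))])); st()
```

```text
wrist dial_mark [(0.78, [0.4707, -0.0549, 0.0548])]
wrist cap [(0.74, [0.517, -0.1494, 0.0679])]
wrist jar_mouth []
cap 0.94 circle [324.  232.5] 37.3 [ 0.5127 -0.1435  0.092 ] cent [ 0.5126 -0.1438  0.092 ]
dial centre [ 0.4836 -0.0607] size mm [60.25 60.25]
inner ['0.42:216', '0.49:192', '0.56:143', '0.63:88', '0.70:91', '0.77:163']
outer ['-0.28:185', '0.21:165', '0.70:145', '0.77:154', '0.98:184', '1.26:179', '1.33:177', '1.82:176']
{'clock': 11.9, 'joint_positions': [-22.564, 6.195, 98.453, -0.008, 75.391, -27.413], 'tcp_pos': [0.503, -0.116, 0.216], 'tcp_rot': [-179.962, -0.011, 94.851], 'ft_force': [0.43, -0.073, -0.003], 'torque': [0.023, 0.039, 0.025], 'finger_gap': 0.085, 'grip_force': 0.0}
```

View pics/w5.png

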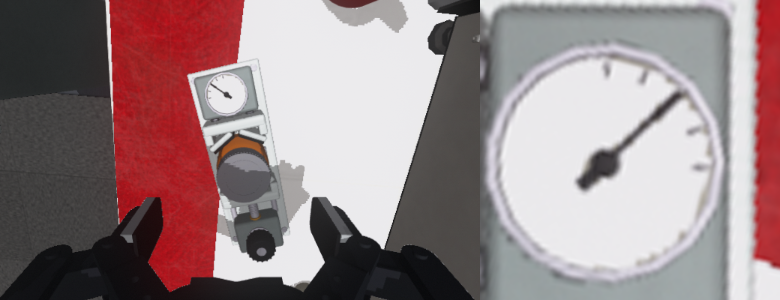

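The pointer now covers the thick mark: hub (605,163), tip (685,93), about 0.82. Next is the cap; I'll first wind the wrist clockwise so there is room to unscrew.

Request:
apply_moves(
  moves="-1 0 0 0 0 0 0.149;-1 0 0 0 0 0 0.298;-1 0 0 0 0 0 0.447;-1 0 0 0 0 0 0.596;-1 0 0 0 0 0 0.745",
)

```text
clock: 12.4
tcp_pos: [0.5026, -0.1152, 0.2158]
tcp_rot: [-180.0, 0.0, 51.8]
ft_force: [-0.4, 0.3, 1.6]
finger_gap: 0.0855
grip_force: 0.0
```

Request:
apply_moves(
  moves="-1 0 0 0 0 0 0.149;-1 0 0 0 0 0 0.298;-1 0 0 0 0 0 0.447;-1 0 0 0 0 0 0.596;-1 0 0 0 0 0 0.745",
)

```text
clock: 12.9
tcp_pos: [0.5025, -0.1152, 0.2157]
tcp_rot: [-180.0, 0.0, 9.1]
ft_force: [-0.5, -0.7, 0.8]
finger_gap: 0.0857
grip_force: 0.0
```

Request:
apply_moves(
  moves="-1 0 0 0 0 0 0.149;-1 0 0 0 0 0 0.298;-1 0 0 0 0 0 0.447;-1 0 0 0 0 0 0.596;-1 0 0 0 0 0 0.745",
)

```text
clock: 13.4
tcp_pos: [0.5025, -0.1152, 0.2158]
tcp_rot: [180.0, 0.0, -33.5]
ft_force: [-0.6, 1.0, 0.2]
finger_gap: 0.0855
grip_force: 0.0
```

```bash
python3 -c "
from h import *
st();to(.513,-.148,.14,-75.4)"
```

```text
{'clock': 13.4, 'joint_positions': [-22.541, 6.17, 98.468, 0.001, 75.394, 100.997], 'tcp_pos': [0.503, -0.115, 0.216], 'tcp_rot': [179.995, 0.031, -33.537], 'ft_force': [-0.621, 0.997, 0.211], 'torque': [-0.022, 0.006, -0.048], 'finger_gap': 0.085, 'grip_force': 0.0}
move [2.68 2.15 7.58] [0.    0.    0.731]
```

Request:
apply_moves(
  moves="-1 0.7 0.5 2 0 0 0.147;-1 1.4 1 4 0 0 0.294;-1 2.2 1.8 6 0 0 0.441;-1 2.7 2.1 7.5 0 0 0.588;-1 2.7 2.1 7.5 0 0 0.735",
)

```text
clock: 13.9
tcp_pos: [0.512, -0.1476, 0.138]
tcp_rot: [179.7, 0.2, -75.7]
ft_force: [-0.1, 0.0, 0.2]
finger_gap: 0.0854
grip_force: 0.0
```

Run:
```python
from h import *
arm.snapshot("scene");arm.snapshot("scene");arm.snapshot("wrist")
lm("wrist","cap");cen("wrist","cap",.092)
st();to(.513,-.148,.082,-75.4)
```

```text
wrist cap [(0.68, [0.5185, -0.1469, 0.0698])]
cap 0.95 circle [314.2 227.6] 52.9 [ 0.516  -0.1516  0.092 ] cent [ 0.516  -0.1516  0.092 ]
{'clock': 14.15, 'joint_positions': [-25.277, 13.285, 99.758, -0.001, 66.92, 139.841], 'tcp_pos': [0.514, -0.147, 0.141], 'tcp_rot': [-179.973, -0.024, -75.118], 'ft_force': [-0.436, -0.18, 0.726], 'torque': [-0.045, -0.024, 0.023], 'finger_gap': 0.086, 'grip_force': 0.0}
move [0.04 0.11 5.94] [-0.    -0.     0.005]
```

Request:
apply_moves(
  moves="-1 0.1 0 2.5 0 0 0;-1 0.1 0 4.5 0 0 0;-1 0.1 0 5.6 0 0 0;-1 0.1 0 5.8 0 0 0;-1 0.1 0 5.8 0 0 0",
)

```text
clock: 14.65
tcp_pos: [0.5141, -0.148, 0.0834]
tcp_rot: [-180.0, -0.0, -75.2]
ft_force: [-0.8, -1.0, 0.3]
finger_gap: 0.0856
grip_force: 0.0
```

Request:
apply_moves(
  moves="0.3 0 0 0 0 0 0;0.3 0 0 0 0 0 0;0.3 0 0 0 0 0 0;0.3 0 0 0 0 0 0;0.3 0 0 0 0 0 0",
  squeeze=20,
)

```text
clock: 15.15
tcp_pos: [0.5139, -0.1486, 0.0845]
tcp_rot: [180.0, -0.1, -75.2]
ft_force: [-3.4, -0.5, 5.2]
finger_gap: 0.0575
grip_force: 20.7
```

```bash
python3 -c "
from h import *
st()"
```

```text
{'clock': 15.15, 'joint_positions': [-25.356, 17.961, 101.708, -0.085, 60.306, 139.893], 'tcp_pos': [0.514, -0.149, 0.084], 'tcp_rot': [179.972, -0.074, -75.206], 'ft_force': [-3.42, -0.508, 5.175], 'torque': [-0.108, 0.73, 0.031], 'finger_gap': 0.058, 'grip_force': 20.719}
```

Request:
apply_moves(
  moves="0.6 0 0 -0.1 0 0 0;0.6 0 0 -0.1 0 0 0;0.6 0 0 -0.12 0 0 -0.1;0.6 0 0 -0.15 0 0 -0.2;0.6 0 0 -0.17 0 0 -0.3",
  squeeze=80,
)

```text
clock: 15.65
tcp_pos: [0.5143, -0.1481, 0.0857]
tcp_rot: [-180.0, -0.0, -57.9]
ft_force: [-3.0, 0.7, 5.1]
finger_gap: 0.0558
grip_force: 85.1
```

Request:
apply_moves(
  moves="0.6 0 0 -0.03 0 0 -0.12;0.6 0 0 -0.06 0 0 -0.24;0.6 0 0 -0.09 0 0 -0.36;0.6 0 0 -0.12 0 0 -0.48;0.6 0 0 -0.14 0 0 -0.6",
)

```text
clock: 16.15
tcp_pos: [0.5138, -0.148, 0.0866]
tcp_rot: [180.0, 0.0, -23.4]
ft_force: [-3.0, -1.3, 3.3]
finger_gap: 0.0552
grip_force: 84.8
```

```bash
python3 -c "
from h import *
st()
for c in ('scene','side'):
    arm.snapshot(c);lm(c,'cap','jar')"
```

```text
{'clock': 16.15, 'joint_positions': [-25.343, 17.761, 101.668, -0.016, 60.573, 88.062], 'tcp_pos': [0.514, -0.148, 0.087], 'tcp_rot': [179.986, 0.002, -23.397], 'ft_force': [-2.973, -1.258, 3.282], 'torque': [-0.207, 0.449, -0.093], 'finger_gap': 0.055, 'grip_force': 84.794}
scene cap [(0.85, [0.5165, -0.1497, 0.0716])]
scene jar [(0.65, [0.5133, -0.1537, 0.0101])]
side cap [(0.5, [0.551, -0.2574, 0.0654]), (0.48, [0.5154, -0.1445, 0.0733])]
side jar [(0.62, [0.5127, -0.149, 0.01])]
```

Request:
apply_moves(
  moves="0.6 0 0 -0.03 0 0 -0.12;0.6 0 0 -0.06 0 0 -0.24;0.6 0 0 -0.09 0 0 -0.36;0.6 0 0 -0.12 0 0 -0.48;0.6 0 0 -0.15 0 0 -0.6",
)

```text
clock: 16.95
tcp_pos: [0.5137, -0.1483, 0.0875]
tcp_rot: [180.0, 0.0, 10.9]
ft_force: [-3.2, -2.0, 2.1]
finger_gap: 0.0558
grip_force: 84.7
```

Request:
apply_moves(
  moves="0.6 0 0 -0.03 0 0 -0.12;0.6 0 0 -0.06 0 0 -0.24;0.6 0 0 -0.09 0 0 -0.36;0.6 0 0 -0.12 0 0 -0.48;0.6 0 0 -0.15 0 0 -0.6",
)

```text
clock: 17.45
tcp_pos: [0.514, -0.1484, 0.089]
tcp_rot: [180.0, 0.0, 45.3]
ft_force: [-2.1, -2.8, 1.3]
finger_gap: 0.0557
grip_force: 84.7
```

Request:
apply_moves(
  moves="0.6 0 0 -0.03 0 0 -0.12;0.6 0 0 -0.06 0 0 -0.24;0.6 0 0 -0.09 0 0 -0.36;0.6 0 0 -0.12 0 0 -0.48;0.6 0 0 -0.15 0 0 -0.6",
)

```text
clock: 17.95
tcp_pos: [0.5139, -0.1483, 0.0904]
tcp_rot: [180.0, 0.0, 79.6]
ft_force: [-1.2, -2.7, 0.7]
finger_gap: 0.0557
grip_force: 84.7
```

```bash
python3 -c "
from h import *
st()
for c in ('scene','side'):
    arm.snapshot(c);lm(c,'cap','jar')"
```

```text
{'clock': 17.95, 'joint_positions': [-25.36, 17.434, 101.545, -0.03, 60.994, -14.989], 'tcp_pos': [0.514, -0.148, 0.09], 'tcp_rot': [179.981, 0.032, 79.643], 'ft_force': [-1.159, -2.661, 0.708], 'torque': [-0.396, 0.311, -0.03], 'finger_gap': 0.056, 'grip_force': 84.715}
scene cap [(0.84, [0.5149, -0.1513, 0.0732])]
scene jar [(0.7, [0.5138, -0.1526, 0.0089]), (0.18, [0.633, 0.0814, -0.0019])]
side cap [(0.58, [0.5115, -0.1489, 0.0796])]
side jar [(0.74, [0.5135, -0.1484, 0.0134])]
```

Turned 2.7 rad and risen 5.9 mm, with almost no torque left. I'll make a gentle trial lift.

Request:
apply_moves(
  moves="0.6 0 0 -0.05 0 0 -0.1;0.6 0 0 -0.1 0 0 -0.1;0.6 0 0 -0.15 0 0 -0.1;0.6 0 0 -0.2 0 0 -0.1;0.6 0 0 -0.3 0 0 -0.1",
)

```text
clock: 18.75
tcp_pos: [0.5138, -0.1482, 0.0934]
tcp_rot: [-180.0, 0.0, 85.1]
ft_force: [0.5, -5.3, -4.3]
finger_gap: 0.0558
grip_force: 85.2
```

```bash
python3 -c "
from h import *
for c in ('scene','side'):
    arm.snapshot(c);lm(c,'cap','jar','jar_mouth')
st()"
```

```text
scene cap [(0.7, [0.5153, -0.1525, 0.0766])]
scene jar [(0.68, [0.5117, -0.1495, 0.0105])]
scene jar_mouth [(0.6, [0.5188, -0.1488, 0.0846])]
side cap [(0.64, [0.5141, -0.1482, 0.0786])]
side jar [(0.6, [0.515, -0.1491, 0.0125])]
side jar_mouth [(0.87, [0.5192, -0.1487, 0.0863]), (0.32, [0.5274, -0.4465, -0.0008])]
{'clock': 19.15, 'joint_positions': [-25.348, 17.159, 101.458, -0.033, 61.378, -20.44], 'tcp_pos': [0.514, -0.148, 0.094], 'tcp_rot': [-179.994, 0.029, 85.108], 'ft_force': [-0.49, -4.766, -2.601], 'torque': [-0.862, 0.021, -0.079], 'finger_gap': 0.056, 'grip_force': 85.164}
```

Request:
apply_moves(
  moves="0.6 0 0 0 0 0 -0.08;0.6 0 0 0 0 0 -0.16;0.6 0 0 0 0 0 -0.24;0.6 0 0 0 0 0 -0.32;0.6 0 0 0 0 0 -0.4",
)

```text
clock: 19.65
tcp_pos: [0.5136, -0.1481, 0.0939]
tcp_rot: [-180.0, 0.0, 108.2]
ft_force: [-2.2, -6.0, -0.3]
finger_gap: 0.0561
grip_force: 85.5
```

Request:
apply_moves(
  moves="0.6 0 0 -0.05 0 0 0;0.6 0 0 -0.1 0 0 0;0.6 0 0 -0.1 0 0 0;0.6 0 0 -0.1 0 0 0;0.6 0 0 -0.1 0 0 0",
)

```text
clock: 20.15
tcp_pos: [0.5138, -0.148, 0.0946]
tcp_rot: [-180.0, 0.0, 108.0]
ft_force: [0.4, -5.2, -3.7]
finger_gap: 0.0557
grip_force: 85.2
```

```bash
python3 -c "
from h import *
arm.snapshot('scene');st()"
```

```text
{'clock': 20.2, 'joint_positions': [-25.338, 17.069, 101.427, -0.011, 61.509, -43.376], 'tcp_pos': [0.514, -0.148, 0.095], 'tcp_rot': [-179.99, 0.004, 108.043], 'ft_force': [-0.103, -5.696, -3.334], 'torque': [-0.811, 0.116, 0.009], 'finger_gap': 0.056, 'grip_force': 85.189}
```

Side load of Fy ≈ -5.5 N explains the rubbing. I'll ease the tool toward -y and then lift.

Request:
apply_moves(
  moves="0.6 -0.1 0 0 0 0 0;0.6 -0.2 0 0 0 0 0;0.6 -0.2 0 0 0 0 0;0.6 -0.2 0 0 0 0 0;0.6 -0.2 0 -0.1 0 0 0",
)

```text
clock: 20.7
tcp_pos: [0.5145, -0.1494, 0.0957]
tcp_rot: [180.0, -0.0, 108.1]
ft_force: [-0.7, -0.1, 0.0]
finger_gap: 0.0556
grip_force: 85.5
```

```bash
python3 -c "
from h import *
arm.snapshot('scene');lm('scene','jar','cap');st()"
```

```text
scene jar [(0.57, [0.5125, -0.1525, 0.0102])]
scene cap [(0.84, [0.5145, -0.1509, 0.0824])]
{'clock': 20.85, 'joint_positions': [-25.479, 17.083, 101.221, 0.02, 61.677, -43.596], 'tcp_pos': [0.515, -0.15, 0.096], 'tcp_rot': [179.974, -0.0, 108.107], 'ft_force': [-0.271, 0.513, -0.43], 'torque': [0.022, -0.012, 0.007], 'finger_gap': 0.056, 'grip_force': 85.473}
```

Forces are now zero, so the cap is free. Lifting until the rim is about 8 mm above the mouth.

Request:
apply_moves(
  moves="0.6 0 0 -0.2 0 0 0;0.6 0 0 -0.4 0 0 0;0.6 0 0 -0.7 0 0 0;0.6 0 0 -1 0 0 0;0.6 0 0 -1.3 0 0 0",
)

```text
clock: 21.35
tcp_pos: [0.5146, -0.1499, 0.1091]
tcp_rot: [180.0, 0.0, 108.1]
ft_force: [0.3, -0.0, -0.6]
finger_gap: 0.0558
grip_force: 85.5
```

Request:
apply_moves(
  moves="0.6 0 0 0 0 0 0;0.6 0 0 0 0 0 0;0.6 0 0 0 0 0 0;0.6 0 0 0 0 0 0;0.6 0 0 0 0 0 0",
)

```text
clock: 21.85
tcp_pos: [0.5144, -0.1498, 0.1085]
tcp_rot: [-180.0, -0.0, 108.1]
ft_force: [0.2, -0.1, -0.7]
finger_gap: 0.0558
grip_force: 85.5
```

Run:
```python
from h import *
st(); ts=[]
for c,a in (("scene",(270,160)),("side",(250,150))):
    im,d=arm.snapshot(c); lm(c,"jar","cap","jar_mouth","pitcher","shaker","cup")
    ts.append(cv2.resize(im[a[1]:a[1]+110,a[0]:a[0]+110],(390,390),interpolation=cv2.INTER_CUBIC))
cv2.imwrite("pics/end.png",np.hstack(ts))
```

```text
{'clock': 21.85, 'joint_positions': [-25.493, 16.017, 100.82, 0.001, 63.181, -43.597], 'tcp_pos': [0.514, -0.15, 0.109], 'tcp_rot': [-179.987, -0.014, 108.103], 'ft_force': [0.226, -0.054, -0.731], 'torque': [-0.023, 0.0, -0.005], 'finger_gap': 0.056, 'grip_force': 85.483}
scene jar [(0.9, [0.5127, -0.1535, 0.0112]), (0.34, [0.514, -0.1504, 0.0923])]
scene cap [(0.93, [0.5158, -0.1525, 0.0931])]
scene jar_mouth [(0.84, [0.5135, -0.1498, 0.0868])]
scene pitcher []
scene shaker [(0.7, [0.5294, -0.4444, 0.0001])]
scene cup [(0.66, [0.632, -0.3901, 0.0003]), (0.54, [0.5123, -0.1528, 0.0125])]
side jar [(0.91, [0.5161, -0.151, 0.0109])]
side cap [(0.69, [0.5147, -0.1498, 0.0979])]
side jar_mouth [(0.78, [0.518, -0.1486, 0.0851])]
side pitcher [(0.7, [0.6343, 0.0896, -0.0037])]
side shaker [(0.77, [0.5307, -0.4456, 0.001])]
side cup [(0.67, [0.6306, -0.3915, -0.0042])]
```

View pics/end.png

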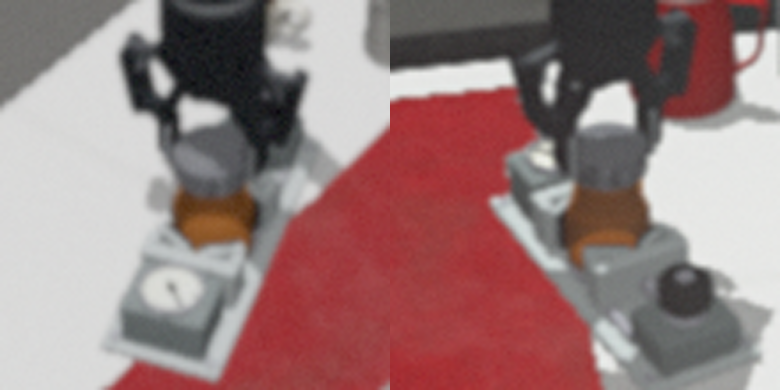

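The picture shows the cap held level above the jar at (213,160), the jar seated in the clamp, and the pointer at (175,298) on the mark side. The wrist carries only the cap's 0.7 N. Handing in.

```bash
python3 -c "
from rig import arm
print(arm.job_done())"
```

```text
the job is handed in; nothing more can be done
None
```

The job is handed in: the jar was clamped with the gauge pointer on the thick mark, and the cap is unscrewed and held level about 8 mm above the open mouth, with the jar still in the clamp and no sign that the pitcher, shaker or cup moved (about 22 s used).

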